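# Eject a spacer from the feeder and trap it in the chute

### The arm

A 6-joint arm with a two-finger parallel gripper is mounted at the origin on a cart in front of the work surface, level with it; the furniture and walls round the work are solid. World frame = base frame: x ahead of the robot, y to its left, z up, the work surface at z = 0. Lengths are in m, angles in rad, forces in N, time in s.
With the tool pointing down it reaches from about 0.35 to 0.775 m from the base axis. Payload 7.3 kg.
Tool frame: the origin (TCP) lies between the finger pads; the fingertips stand 8 mm ahead of it and the grasp point (between the pads) lies 11 mm behind it (robot.nose_length is the distance from the TCP to the fingertips, in m); z points along the fingers, y is the line along which they close (so a half turn about z gives the same grasp; the last joint's range is limited). The gripper opens to 92 mm and grips with 3 to 60 N. Pads are 19 mm wide; open, the fingers measure 130 mm over their backs; the gripper's body (75 mm by 190 mm) begins 47 mm behind the grasp point.
Start: joints at [-0.146, 0.342, 1.524, -0, 1.275, -0.146], TCP at [0.525, 0, 0.235] pointing down, gripper open.
Joint ranges: [-2.53, 2.53], [-0.77, 2.02], [0.04, 2.7], [-1, 4.14], [0.28, 2.66], [-3.11, 3.11]. Speed limits (rad/s): [2.57, 2.57, 3.14, 3.14, 3.14, 3.14].

### API

Orientations are given as [roll, pitch, yaw] about the fixed x, y, z axes, in that order (R = Rz(yaw) Ry(pitch) Rx(roll)).
In Python, from cell import robot gives the robot as it stands. The module is installed in compiled form; this text tells all that it offers.
- The arm moves only by the shell command python3 -m jog 'ROWS' [FORCE]. ROWS is JSON, a list that holds one entry, the list of rows, each a list of 5 numbers: the gripper's target within -1 to 1 (fully open at 1, half-way at 0, shut at -1), then the shift along the tool's x, y, z in m, then the turn about the tool's z in rad. A call has 1 to 5 rows; each row is the pose to reach, as a shift and turn from the pose commanded when the call began, along the tool's axes at that moment; what a row does not reach only later rows make up. A row lasts 1/12 s, in which the tool goes at most 41.7 mm and 7.16 degrees, less where a joint would pass 70% of its speed; a pose out of reach is approached as far as the arm can. A call with a gripper value outside its range is refused whole. The fingers move at their own pace and stop on an object; FORCE is the grip in N (left out, the last holds). Time passes only in rows, so rows that repeat a pose let the fingers close. It gives the time, the measured TCP pose, the force, the opening and the grip force at its end, in the units of the state.
- robot.observe(): the state, without advancing time (a new reading comes with each control period).
- robot.read_camera(name): name is "scene" or "side" or "wrist"; returns the picture (480x640x3 uint8, red, green, blue); there is no depth.
- robot.camera_model(name): a dict with "camera_matrix" (3x3 intrinsics, pixels), "position" and "attitude" of the camera in the world; the wrist camera has in their place "mount" (4x4, takes a point from camera to tool coordinates, whose origin is the TCP and whose axes are the flange's). Camera axes: x right, y down, z forward; pixel columns grow to the right and rows downward; lengths in m; the calibration is good to about 2 mm. A picture is of the moment at which its call begins: read the wrist's pose just before it. camera_model takes no time and is no camera call.
- robot.hand_in(): hands the job in; it is judged then, once.
The state is a dict: "time": time; "qpos": joint angles; "qvel": joint speeds; "joint_efforts": joint torques, N m; "tool_pos": TCP position; "tool_rot": TCP orientation; "contact_force": force on the tool from outside, world axes, zero at the start; "torque": the same for the moment, N m; "opening": finger opening in m; "grip_force": force on a finger pad.
Only numpy, scipy, OpenCV 4.12 (cv2) and the standard library are available. Lean on these libraries where they do the work, as an engineer would, in place of code of your own. Each camera call takes 0.05 s, during which the arm holds its last target. There are 200 camera calls.

### The job

Press the red ejector key of the parts feeder down with one finger so that the spacer pops out of its nest, and trap the spacer in the sloping chute with the other finger before it rolls off the open lower end. Do it by touch alone: do not pinch, lift or carry the spacer, and leave the things lying around where they are. The program finishes while holding: the spacer is at rest in the chute, below the nest, leaning against the finger that blocks its way.

Things in the scene. Friction and masses are not known exactly. Their poses are not given: they have to be found in the camera images.
- chute: Fixed aluminium chute on a grey base plate (205 x 118 mm). Origin on its floor, mid-width, at the nest, 62 mm above the worktop. x points down the chute (0.105 rad below level), y across it to the key's side, z square to the floor. Floor 36 mm wide from x = -26 mm (back wall 31 mm high) to the open lower end at 130 mm, between two rails 4 mm thick that rise 6.5 mm above the floor.
- lip (a point): Top of the steel lip, 3 mm high, that runs across the chute's floor at x = 9 to 12 mm and keeps the spacer in the nest above it. Below the lip the floor is plain: nothing but a finger stops the spacer, which gets to the open end in well under a second.
- chute_end (a point): Middle of the floor's edge at the open lower end, x = 130 mm in the chute's frame. A red stripe is painted across the floor 9 mm before it.
- key_top (a point): Centre of the top of the red ejector key, a plate 32 mm along the chute by 26 mm across, beside the chute: at x = 70, y = 45, z = 20 mm in the chute's frame at rest. It goes down 9 mm and springs back. A fingertip standing in the chute abreast of it (y = 0), level with the other tip on the key, blocks the spacer and stays clear of the rails, also with the key fully down.
- rocker (a joint): Turn of the ejector rocker that carries the key, rad: 0 at rest, 0.25 with the key fully down. Its pivot runs across the chute at x = 33 mm: as the key goes down, a pad in the nest's floor rises and tips the spacer over the lip, at roughly 0.06 to 0.15 rad. It takes about 4 N on the key to start it, about 8 N to hold it fully down.
- spacer_center (a point): Centre of the spacer: a pale metal ring, 38 mm in diameter and 30 mm long, about 0.15 kg, lying on its side in the nest with its axis across the chute, so that it can roll down it. In the nest its centre is at x = about -2, z = 19 mm in the chute's frame.
- nut_mid (a point): Bystander, to be left alone: big hexagonal lock nut, 36 x 41 x 16 mm, lying by the upper end of the feeder. Point at its centre.
- bearing_mid (a point): Bystander, to be left alone: ball bearing lying flat, 47 mm across, 14 mm high, on the worktop beyond the chute's lower end. Point at its centre.
- pad_mid (a point): Bystander, to be left alone: dark brake pad, 42 x 84 x 12 mm, lying flat. Point at its centre.
- block_mid (a point): Bystander, to be left alone: wood block, 45 x 120 x 35 mm. Point at its centre.
- spanner_mid (a point): Bystander, to be left alone: spanner lying flat, 25 x 165 x 7 mm. Point at its centre.
- small_box_mid (a point): Bystander, to be left alone: blue cardboard box, 55 x 85 x 35 mm. Point at its centre.

How it is judged:
On the way:
1. a finger presses the key while the spacer is still in the nest (value of joint rocker above 0.05 rad and contact force between the fingers and rocker above 0.5 N and x of spacer_center in the frame of chute below 0.008 m).
At the end, for the whole second after the job is handed in: The spacer rests in the chute (centre within 12 mm of mid-width and 12 to 26 mm above the floor), 20 to 118 mm down the chute from the nest, slower than 20 mm/s, and leans on a finger with more than 0.03 N (x of spacer_center in the frame of chute between 0.02 and 0.118 m and y of spacer_center in the frame of chute between -0.012 and 0.012 m and z of spacer_center in the frame of chute between 0.012 and 0.026 m and linear speed of spacer below 0.02 m/s and contact force between the fingers and spacer above 0.03 N); the arm keeps its last pose, push and grip.
It fails at once if the spacer is lifted (its centre more than 42 mm above the chute's floor) (z of spacer_center in the frame of chute above 0.042 m).
It fails at once if the spacer leaves the chute (x of spacer_center in the frame of chute above 0.132 m or y of spacer_center in the frame of chute above 0.025 m or y of spacer_center in the frame of chute below -0.025 m or z of spacer_center in the frame of chute below 0.008 m).
It fails at once if the spacer is pinched or pressed hard (more than 15 N from the fingers) (contact force between the fingers and spacer above 15 N).
It fails at once if a bystander is moved by more than 20 mm (distance of any of nut_mid, bearing_mid, pad_mid, block_mid, spanner_mid, small_box_mid from where it was at the start of the episode above 0.02 m).
It also fails if it takes over 32 s, if anything falls off the work surface, if the arm or the gripper's body presses on something with over 40 N, if the wrist force passes 120 N, or if a joint passes its speed limit or range.

## Working session

There is one attempt and no reset: what is moved stays moved. The work goes in short steps, Python scripts to look and compute and a shell command to move; the robot and the scene stay as the last step left them, time stands still between calls to the robot, and variables do not carry over. Pictures are saved under pics/ and viewed, at most 10 in all, crops included, and the job is handed in when it is done.

```bash
mkdir -p pics; python3 - <<'E'
from cell import robot
import cv2,numpy as np
s=robot.observe();print(s)
ims=[]
for n in ("scene","side"):
    im=robot.read_camera(n);cv2.imwrite(f"pics/{n}0.png",im[:,:,::-1])
    m=robot.camera_model(n);print(n,m)
m=robot.camera_model("wrist");print(m)
cv2.imwrite("pics/wrist0.png",robot.read_camera("wrist")[:,:,::-1])
E
```

```text
{'time': 0.0, 'qpos': array([-1.46017340e-01,  3.42718348e-01,  1.52500636e+00,  1.99740969e-05,
        1.27539988e+00, -1.46020919e-01]), 'qvel': array([ 1.24439697e-03,  8.36837709e-04, -2.15155806e-04, -1.60538492e-05,
       -1.17813718e-04,  1.51843801e-04]), 'joint_efforts': array([ 7.61924657e-04, -4.31245601e+01, -2.44219762e+01,  7.17750052e-02,
        5.59406646e-02, -1.04314388e-04]), 'tool_pos': array([5.24610015e-01, 7.64969158e-05, 2.34050945e-01]), 'tool_rot': array([-3.14007980e+00, -2.41796525e-04,  1.57079389e+00]), 'contact_force': array([-0.06233665,  0.94485386,  0.81479272]), 'torque': array([ 0.00833423,  0.03713005, -0.01163124]), 'grip_force': 0.0, 'opening': 0.09169777745071118}
scene {'camera_matrix': array([[509.95565903,   0.        , 312.2503198 ],
       [  0.        , 509.95565903, 232.93257318],
       [  0.        ,   0.        ,   1.        ]]), 'position': array([-0.12565401,  0.56744034,  0.83903976]), 'attitude': array([-2.3116459 ,  0.00575616, -2.28795404])}
side {'camera_matrix': array([[507.55055269,   0.        , 330.34938399],
       [  0.        , 507.55055269, 247.362833  ],
       [  0.        ,   0.        ,   1.        ]]), 'position': array([-0.17895347, -0.59596618,  1.13999771]), 'attitude': array([-2.40961007e+00, -1.28702966e-03, -8.60969617e-01])}
{'camera_matrix': array([[400.89241553,   0.        , 323.82399894],
       [  0.        , 400.89241553, 239.28383403],
       [  0.        ,   0.        ,   1.        ]]), 'mount': array([[-4.32720440e-04, -9.55729081e-01, -2.94247746e-01,
         7.97002155e-02],
       [ 9.99999831e-01, -5.27685631e-04,  2.43346423e-04,
         1.83884306e-03],
       [-3.87843561e-04, -2.94247591e-01,  9.55729148e-01,
        -1.49471267e-01],
       [ 0.00000000e+00,  0.00000000e+00,  0.00000000e+00,
         1.00000000e+00]])}
```

View pics/scene0.png

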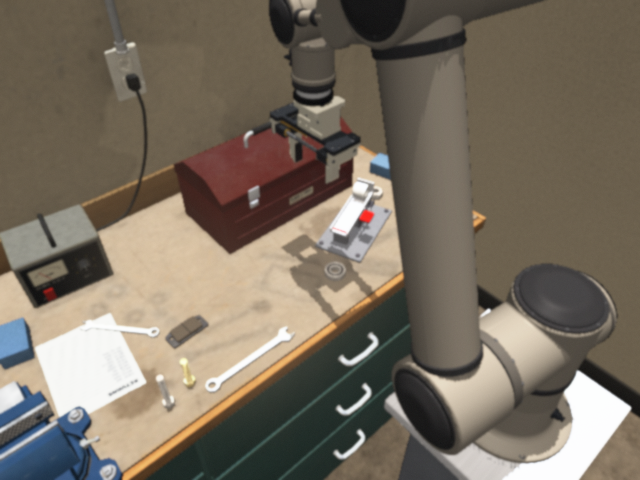

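View pics/side0.png

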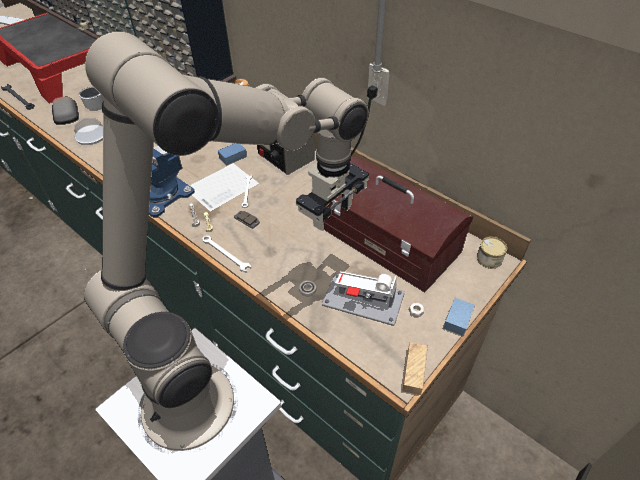

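View pics/wrist0.png

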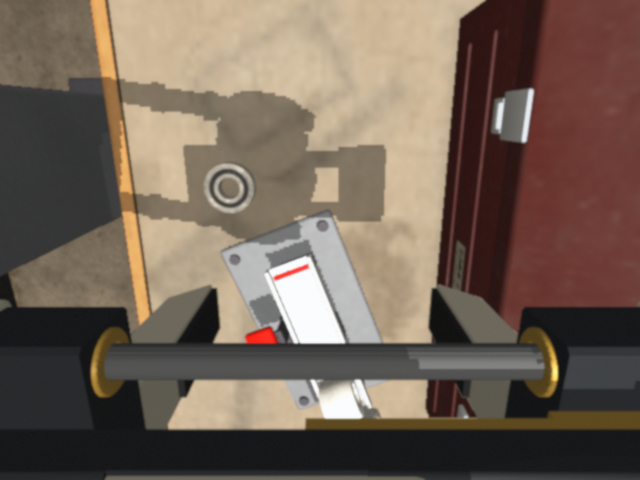

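The wrist view shows the stripe at about (292,272) and the key at about (262,337). The chute runs up and slightly left in the image, towards world +y, with the toolbox to its right and the bearing at (229,187). In the side view the key is at about (352,291).

```bash
cat > h.py <<'E'
import cv2,numpy as np
from scipy.spatial.transform import Rotation as R
from cell import robot
def pose(n,s):
    m=robot.camera_model(n);K=m["camera_matrix"]
    if n!="wrist": return K,R.from_euler('xyz',m["attitude"]).as_matrix(),np.array(m["position"])
    Rt=R.from_euler('xyz',s["tool_rot"]).as_matrix();M=m["mount"]
    return K,Rt@M[:3,:3],s["tool_pos"]+Rt@M[:3,3]
def cast(n,s,uv,z):
    K,A,p=pose(n,s);d=A@np.linalg.solve(K,[uv[0],uv[1],1.]);return p+d*(z-p[2])/d[2]
def reds(im,amin=8):
    h=cv2.cvtColor(im,cv2.COLOR_RGB2HSV)
    m=(((h[...,0]<6)|(h[...,0]>174))&(h[...,1]>170)&(h[...,2]>150)).astype(np.uint8)
    c,_=cv2.findContours(m,0,2)
    return [(cv2.contourArea(q),cv2.minAreaRect(q),q) for q in c if len(q)>4 and cv2.contourArea(q)>=amin]
E
python3 - <<'E'
from h import *
s=robot.observe()
for n in("scene","side","wrist"):
    im=cv2.imread(f"pics/{n}0.png")[:,:,::-1].copy()
    for a,r,q in reds(im):
        x,y,w,h=cv2.boundingRect(q);u=r[0]
        if n!="wrist" and not 300<u[0]<400: continue
        print(n,a,np.round(r[0],1),np.round(r[1],1),round(r[2]),(x,y,w,h),cast(n,s,u,.0746).round(4),cast(n,s,u,.0493).round(4))
        if n=="wrist": print([cast(n,s,p,.0493).round(4)[:2] for p in cv2.boxPoints(r)])
E
```

```text
scene 86.0 [365.9 216.2] [ 9.8 11.2] 27 (360, 211, 13, 11) [ 0.4684 -0.1086  0.0746] [ 0.4881 -0.131   0.0493]
side 72.0 [352.6 290.6] [12.1  7.8] 14 (346, 287, 14, 9) [ 0.4703 -0.1167  0.0746] [ 0.4858 -0.1054  0.0493]
wrist 336.5 [261.  335.5] [15. 30.] 90 (246, 328, 31, 16) [ 0.4717 -0.103   0.0746] [ 0.4672 -0.118   0.0493]
[array([ 0.4535, -0.1101]), array([ 0.4816, -0.1101]), array([ 0.481, -0.126]), array([ 0.4526, -0.126 ])]
wrist 47.0 [290.5 272. ] [ 2.5 33.2] 69 (275, 266, 32, 13) [ 0.4988 -0.0437  0.0746] [ 0.4966 -0.0538  0.0493]
[array([ 0.4821, -0.0583]), array([ 0.5102, -0.0471]), array([ 0.5109, -0.0493]), array([ 0.4828, -0.0605])]
```

```bash
python3 - <<'E'
from h import *
s=robot.observe()
def ray(n,uv):
    K,A,p=pose(n,s);d=A@np.linalg.solve(K,[*uv,1.]);return p,d/np.linalg.norm(d)
def tri(*obs):
    A=np.zeros((3,3));b=np.zeros(3)
    for n,uv in obs:
        p,d=ray(n,uv);P=np.eye(3)-np.outer(d,d);A+=P;b+=P@p
    x=np.linalg.solve(A,b);return x.round(4)
print("clasp",tri(("scene",(254,195)),("wrist",(515,115))))
print("base edge",[cast("wrist",s,p,0).round(3) for p in((460,20),(440,240))])
print("box corners scene base", cast("scene",s,(232,250),0).round(3), "side base right",cast("side",s,(427,286),0).round(3))
for z in (.1,.12,.14,.16): print(z,cast("side",s,(432,262),z).round(3), cast("scene",s,(352,185),z).round(3))
im=cv2.imread("pics/side0.png")[190:340,290:490];cv2.imwrite("pics/sc.png",cv2.resize(im,None,fx=4,fy=4,interpolation=2))
E
```

```text
clasp [0.6391 0.0796 0.1345]
base edge [array([0.643, 0.158, 0.   ]), array([ 0.643, -0.039,  0.   ])]
box corners scene base [0.649 0.149 0.   ] side base right [ 0.666 -0.232  0.   ]
0.1 [ 0.669 -0.229  0.1  ] [ 0.551 -0.143  0.1  ]
0.12 [ 0.652 -0.236  0.12 ] [ 0.533 -0.124  0.12 ]
0.14 [ 0.636 -0.243  0.14 ] [ 0.515 -0.105  0.14 ]
0.16 [ 0.62 -0.25  0.16] [ 0.496 -0.086  0.16 ]
```

View pics/sc.png

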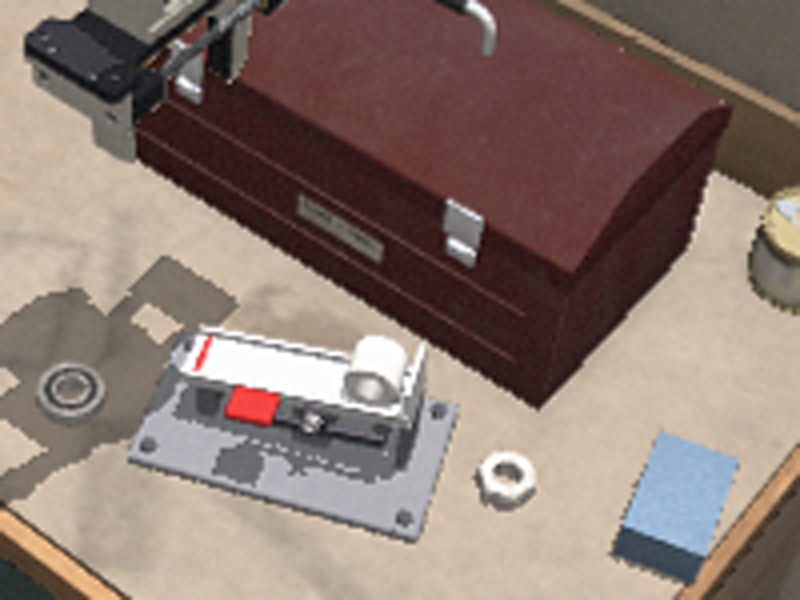

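The crop shows the key beside the chute, the spacer in the nest and the nut near the upper end. The toolbox front is at x≈0.643, which leaves enough clearance for the gripper body. Next I hover above the target.

```bash
python3 -m jog '[[[-0.35,-0.025,-0.008,0.02,-0.095],[-0.35,-0.05,-0.016,0.045,-0.19],[-0.35,-0.08,-0.025,0.075,-0.285],[-0.35,-0.106,-0.033,0.105,-0.38],[-0.35,-0.106,-0.033,0.109,-0.38]]]' && python3 -m jog '[[[-0.35,0,0,0,0],[-0.35,0,0,0,0],[-0.35,0,0,0,0]]]' && python3 - <<'E'
from h import *
s=robot.observe();print(s["time"],s["tool_pos"],s["tool_rot"],s["opening"],s["contact_force"])
im=robot.read_camera("wrist");cv2.imwrite("pics/wrist1.png",im[:,:,::-1])
for a,r,q in reds(im): print(a,np.round(r[0],1),np.round(r[1],1),round(r[2],1),[cast("wrist",s,p,.0746 if r[1][0]>8 and r[1][1]>8 else .0493).round(4)[:2] for p in [r[0],*cv2.boxPoints(r)]])
im=robot.read_camera("side")
for a,r,q in reds(im):
    if 300<r[0][0]<400: print("side",a,r,cast("side",s,r[0],.0746),cast("side",s,r[0],.0493))
E
```

```text
time: 0.57
tool_pos: [0.4881, -0.1086, 0.1211]
tool_rot: [-3.135, -0.005, 1.953]
contact_force: [0.1, -0.2, -0.0]
opening: 0.0632
grip_force: 0.0
time: 0.82
tool_pos: [0.4931, -0.1055, 0.1269]
tool_rot: [3.14, 0.001, 1.951]
contact_force: [-0.3, -0.0, -0.5]
opening: 0.0427
grip_force: 0.0
0.8167 [ 0.49309186 -0.10546982  0.12687384] [3.13971871e+00 1.35503121e-03 1.95057734e+00] 0.04271701657377419 [-0.31049145 -0.00127885 -0.53614812]
1992.0 [279. 271.] [52. 44.] 90.0 [array([ 0.4727, -0.1148]), array([ 0.4569, -0.1052]), array([ 0.4785, -0.0966]), array([ 0.4892, -0.1248]), array([ 0.4666, -0.1337])]
294.0 [360.5 176. ] [ 6. 57.] 90.0 [array([ 0.4969, -0.054 ]), array([ 0.4813, -0.0584]), array([ 0.5111, -0.0465]), array([ 0.5125, -0.0496]), array([ 0.4825, -0.0615])]
side 57.0 ((352.5961608886719, 290.5192565917969), (10.78638744354248, 6.667948246002197), 11.309932708740234) [ 0.47068347 -0.11648898  0.0746    ] [ 0.4861104  -0.10510284  0.0493    ]
```

View pics/wrist1.png

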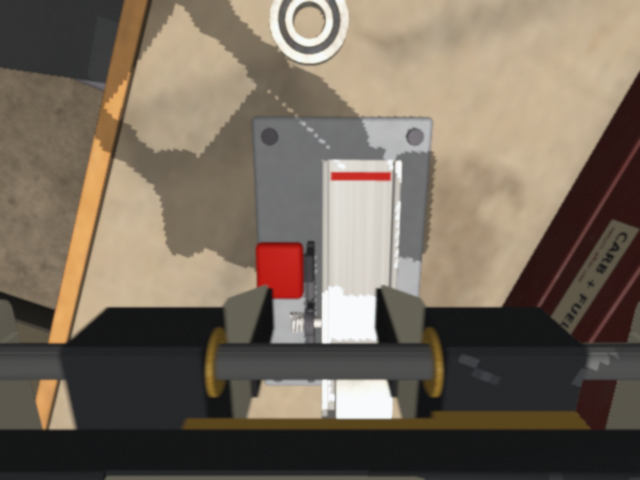

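The alignment is right: the key is at tool y −22 mm, the chute centre at +22 mm, and the stripe is level. I set the opening to 27 mm and go down to just above the key.

```bash
python3 -m jog '[[[-0.41,0,0,0.01,0],[-0.41,0,0,0.02,0],[-0.41,0,0,0.03,0],[-0.41,-0.001,0,0.038,0],[-0.41,-0.001,0,0.038,0]]]' && python3 -m jog '[[[-0.41,0,0,0,0],[-0.41,0,0,0,0]]]' && python3 - <<'E'
from h import *
s=robot.observe();print(s["time"],s["tool_pos"],s["opening"],s["contact_force"])
cv2.imwrite("pics/wrist2.png",robot.read_camera("wrist")[:,:,::-1])
E
```

```text
time: 1.33
tool_pos: [0.4912, -0.1065, 0.0855]
tool_rot: [-3.139, -0.003, 1.951]
contact_force: [0.0, 0.2, 1.4]
opening: 0.0274
grip_force: 0.0
time: 1.5
tool_pos: [0.4925, -0.107, 0.0877]
tool_rot: [-3.142, -0.0, 1.951]
contact_force: [0.3, 0.2, 0.0]
opening: 0.027
grip_force: 0.0
1.5 [ 0.49250774 -0.10699889  0.0876775 ] 0.027011223241917653 [0.27126388 0.24824514 0.02179492]
```

View pics/wrist2.png

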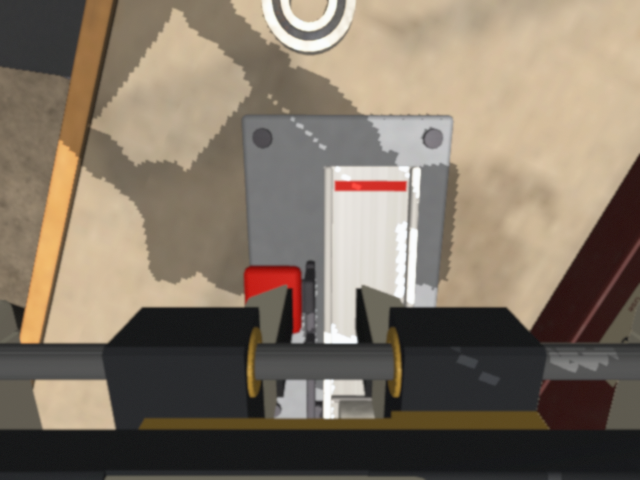

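The left fingertip (248–293 px) is over the key and the right one is between the rails. Pressing now.

```bash
python3 -m jog '[[[-0.41,0,0,0.004,0],[-0.41,0,0,0.007,0],[-0.41,0,0,0.009,0],[-0.41,0,0,0.011,0],[-0.41,0,0,0.012,0]]]' && python3 -m jog '[[[-0.41,0,0,0.001,0],[-0.41,0,0,0.0015,0],[-0.41,0,0,0.0015,0],[-0.41,0,0,0.0015,0]]]' && python3 - <<'E'
from h import *
cv2.imwrite("pics/wrist3.png",robot.read_camera("wrist")[:,:,::-1])
im=robot.read_camera("side")[190:340,290:490,::-1];cv2.imwrite("pics/side3.png",cv2.resize(im,None,fx=4,fy=4,interpolation=2))
E
```

```text
time: 1.97
tool_pos: [0.492, -0.1051, 0.076]
tool_rot: [3.141, -0.003, 1.95]
contact_force: [-1.3, 9.9, 9.5]
opening: 0.0272
grip_force: 5.7
time: 2.3
tool_pos: [0.492, -0.1049, 0.0749]
tool_rot: [3.141, -0.003, 1.95]
contact_force: [-2.0, 10.1, 11.7]
opening: 0.0274
grip_force: 7.2
```

View pics/side3.png

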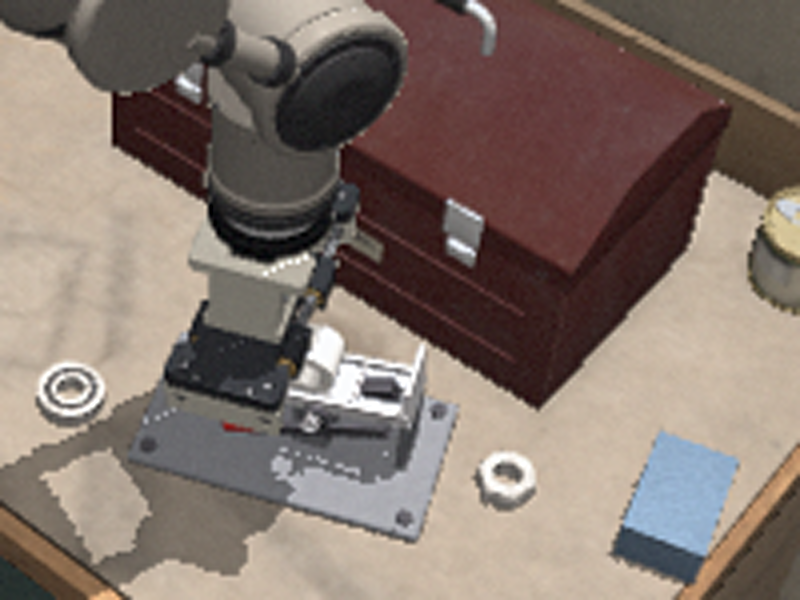

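The spacer has popped out (ring at about (322,355), nest empty) and stands against the finger in the chute. Letting it settle, then checking that it stays still.

```bash
python3 -m jog '[[[-0.41,0,0,0,0],[-0.41,0,0,0,0],[-0.41,0,0,0,0],[-0.41,0,0,0,0],[-0.41,0,0,0,0]]]' && python3 -m jog '[[[-0.41,0,0,0,0],[-0.41,0,0,0,0],[-0.41,0,0,0,0],[-0.41,0,0,0,0],[-0.41,0,0,0,0]]]' && python3 - <<'E'
from h import *
s=robot.observe()
im=robot.read_camera("side");c=im[190:340,290:490,::-1];cv2.imwrite("pics/side4.png",cv2.resize(c,None,fx=4,fy=4,interpolation=2))
a=cv2.imread("pics/side3.png").astype(int);b=cv2.imread("pics/side4.png").astype(int)
print("change near spacer",np.abs(a-b)[310:400,280:420].mean(),np.abs(a-b).max())
# spacer near-face centre, chute coords: front face y=+15,z=19
u=(290+327/4,190+366/4);t=np.array([.4969,-.054]);ex=np.array([-.371,.929])
for z in(.0745,.0765):
    p=cast("side",s,u,z)[:2]-t;print("x",121+1000*p@ex,"y",1000*p@np.array([-.929,-.371]))
E
```

```text
time: 2.82
tool_pos: [0.4919, -0.1049, 0.0749]
tool_rot: [3.141, -0.003, 1.95]
contact_force: [-2.1, 10.8, 10.9]
opening: 0.0272
grip_force: 7.2
time: 3.23
tool_pos: [0.492, -0.1049, 0.0749]
tool_rot: [3.141, -0.003, 1.95]
contact_force: [-0.2, 10.6, 10.2]
opening: 0.027
grip_force: 7.2
change near spacer 1.325079365079365 53
x 33.34063055313557 y 2.2354820479786555
x 33.03075552072707 y 3.7872485780305567
```

```bash
python3 -c "
import cv2
a=cv2.imread('pics/side4.png')[280:480,140:460];cv2.imwrite('pics/z.png',cv2.resize(a,(800,500)))"
```

```text
(no output)
```

View pics/z.png

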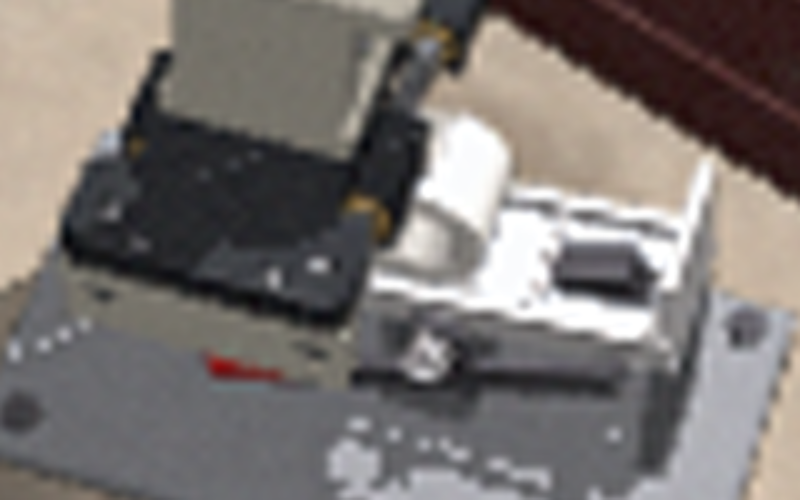

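The close view shows the ring upright, leaning on the finger and no longer moving. Its rear edge is at about x=25–28 mm, which puts the centre near 44 mm, where a spacer touching the finger should be. Handing in.

```bash
python3 -c "
from cell import robot
print(robot.hand_in())"
```

```text
the job is handed in; nothing more can be done
None
```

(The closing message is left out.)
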